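# Sweep the heel blocks into the parts bay

### The job

Three red heel blocks lie scattered on the shoemaker's bench. Sweep all three along the bench top, through the open side of the three-walled wooden parts bay with the green floor, until each lies right inside it, flat on the bay's floor. Only push them: they must never be lifted off the bench, and the spool, last, hammer, jar, tin and brush stay where they are.

Things in the scene. Friction and masses are not known exactly. Their poses are not given: they have to be found in the camera images.
- bay: Parts bay fixed to the bench: three dark wooden walls, 30 mm high and 10 mm thick, around a thin green floor that is level with the bench top (no step to slide over). Inside it is 230 mm wide along its own x and 130 mm deep along its own y. Its -y side is open; the walls are at -x, +x and +y. Origin: at the middle of its floor, so the inside spans x -115..115 and y -65..65 mm; z up.
- mouth (a point): Middle of the bay's open side, at floor height, 65 mm from the bay's origin; axes as the bay's: +y points into the bay.
- heel_a: Red heel block lying flat: D-shaped from above, 43 x 46 mm, 22 mm high, about 60 g, loose, with a small black dot on top above the origin. Origin: on its underside, at the centre of the round part (radius 23 mm); own +x points to the flat side, which is 46 mm wide and 20 mm from the origin; z up. All three heel blocks are alike.
- heel_b: Red heel block lying flat: D-shaped from above, 43 x 46 mm, 22 mm high, about 60 g, loose, with a small black dot on top above the origin. Origin: on its underside, at the centre of the round part (radius 23 mm); own +x points to the flat side, which is 46 mm wide and 20 mm from the origin; z up. All three heel blocks are alike.
- heel_c: Red heel block lying flat: D-shaped from above, 43 x 46 mm, 22 mm high, about 60 g, loose, with a small black dot on top above the origin. Origin: on its underside, at the centre of the round part (radius 23 mm); own +x points to the flat side, which is 46 mm wide and 20 mm from the origin; z up. All three heel blocks are alike.
- spool: Blue thread spool, loose, standing upright among the heel blocks: flanges of radius 19 mm, 44 mm high. Origin: centre of its underside. Leave it alone.
- last: Pale wooden shoe last, loose, 210 mm long along its own x, 68 mm wide, 90 mm high. Origin: centre of its underside. Leave it alone.
- hammer: Hammer lying at the far side of the bench, about 260 mm long along its own x, 90 mm over its head, 26 mm high; origin near its middle. Leave it alone.
- glue: Glue jar with a yellow cap standing at the far side, radius 36 mm, 100 mm high. Origin: centre of its underside. Leave it alone.
- polish: Low steel tin of polish, radius 36 mm, 28 mm high, on the robot's side of the bench. Origin: centre of its underside. Leave it alone.
- brush: Brush lying at the far right of the bench, about 200 mm long along its own x, 42 mm wide, 20 mm high; origin near its middle. Leave it alone.
Things that resemble listed ones, but are neither listed nor needed, are in the scene too. Leave any pink or yellow look-alike of the heel_c alone.

How it is judged:
By the outcome, as a careful person would: the job done as asked, in the order asked, and still so for the second after the job is handed in, with the robot touching nothing.
It also fails if it takes over 72 s, if anything falls off the work surface, if the arm or the gripper's body presses on something with over 40 N, if the wrist force passes 120 N, or if a joint passes its speed limit or range.

### The arm

A 6-joint arm with a two-finger parallel gripper is mounted at the origin on the work surface. World frame = base frame: x ahead of the robot, y to its left, z up, the work surface at z = 0. Lengths are in m, angles in rad, forces in N, time in s.
With the tool pointing down it reaches from about 0.425 to 0.925 m from the base axis. Payload 12.5 kg.
Tool frame: the origin (TCP) lies midway between the tips of the shut fingers; the grasp point (between the pads) lies 19 mm behind it; z points along the fingers, y is the line along which they close (so a half turn about z gives the same grasp; the last joint's range is limited). The gripper opens to 85 mm and grips with 20 to 120 N. Pads are 22 mm wide; open, the fingers measure 114 mm over their backs; the gripper's body (76 mm by 85 mm) begins 54 mm behind the grasp point. The pads swing forward as they close: fully open they stand 13 mm farther back than shut.
Start: joints at [1.158, 0.491, 1.559, -0, 1.092, -0.106], TCP at [0.189, 0.596, 0.192] pointing down, gripper open.
Joint ranges: [-3.1, 3.1], [-0.84, 2.19], [0.05, 2.79], [-1.13, 4.28], [0.06, 2.93], [-2.69, 2.69]. Speed limits (rad/s): [2.22, 2.22, 2.79, 3.14, 3.14, 3.14].

### API

Orientations are given as [roll, pitch, yaw] about the fixed x, y, z axes, in that order (R = Rz(yaw) Ry(pitch) Rx(roll)).
In Python, from workcell import sensors, cams, robot gives the robot as it stands. The module is installed in compiled form; this text tells all that it offers.
- The arm moves only by the shell command python3 -m jog 'ROWS'. ROWS is JSON, a list of rows, each an object of numbers: "tx", "ty", "tz": the shift along the tool's x, y, z as a fraction of full scale; "rx", "ry", "rz": the turn, a rotation vector about the tool's x, y, z as a fraction of full scale; "fingers": the opening, from -1 (shut) to 1 (fully open). In form: [{"tx": .., "ty": .., "tz": .., "rx": .., "ry": .., "rz": .., "fingers": ..}, ...]. A call has 1 to 20 rows; each row shifts and turns the commanded pose from where the row before left it, along the tool's axes as they then stand; what a row does not reach is not made up. Full scale, the value 1, is 75 mm for a shift and 180 degrees for a turn. A row lasts 1/8 s, in which the tool goes at most 62.5 mm and 10.7 degrees, less where a joint would pass 70% of its speed; a pose out of reach is approached as far as the arm can. A call with a number of a shift or a turn outside -1 to 1 is refused whole. A call with a gripper value outside its range is refused whole. The fingers move at their own pace and stop on an object; the grip force is fixed at half the most. Time passes only in rows, so rows that do not move let the fingers close. It gives the time, the measured TCP pose, the force, the opening and the grip force at its end, in the units of the state.
- sensors.read_state(): the state, without advancing time (a new reading comes with each control period).
- cams.get_image(name): name is "side" or "top"; returns a dict with "img" (400x640x3 uint8, blue, green, red), "depth" (400x640 float32, m along the optical axis (not along the pixel's ray), 0 where there is no reading), "fovy" (degrees; the focal length in pixels is half the picture's height over the tangent of half this angle, whatever the lens; pixels are square), "cx", "cy" (the principal point, pixels), "xyz" and "rotation" of the camera in the world. Camera axes: x right, y down, z forward; pixel columns grow to the right and rows downward; lengths in m; the calibration is good to about 2 mm. A picture is of the moment at which its call begins.
- robot.finish_job(): hands the job in; it is judged then, once.
Trained networks look in the newest picture that a camera, given by its name, has taken for a name from the list of things; names that differ only in an ending like _2 or _b are one class to them, and where a whole thing is asked for, a point or a joint stands for the part that bears it (a point fixed in the world has none). Each returns a list of dicts, best first, with "p" (0 to 1); they miss things now and then, are a little off and sometimes report something else, mostly with a low value. They report only what shows in the picture. A call takes as long as a camera call. They do not tell look-alikes from the thing itself.
- cams.find_in(camera, name): "rect" ([left, top, right, bottom] in pixels, round what is visible of it).
- cams.regions_of(camera, name): "mask" (400x640 bool, what is visible of it) and "rect" ([left, top, right, bottom] in pixels, round what is visible of it).
The state is a dict: "time_s": time; "joints": joint angles; "joint_velocities": joint speeds; "effort": joint torques, N m; "eef_pos": TCP position; "eef_rot": TCP orientation; "contact_force": force on the tool from outside, world axes, zero at the start; "ft_torque": the same for the moment, N m; "opening": finger opening in m; "grip_force": force on a finger pad.
Only numpy, scipy, OpenCV 4.12 (cv2) and the standard library are available. Lean on these libraries where they do the work, as an engineer would, in place of code of your own. Each camera call takes 0.05 s, during which the arm holds its last target. There are 200 camera calls.

## Working session

There is one attempt and no reset: what is moved stays moved. The work goes in short steps, Python scripts to look and compute and a shell command to move; the robot and the scene stay as the last step left them, time stands still between calls to the robot, and variables do not carry over. Pictures are saved under pics/ and viewed, at most 10 in all, crops included, and the job is handed in when it is done.

```bash
mkdir -p pics
cat > h.py <<'E'
import numpy as np, cv2
from workcell import sensors, cams, robot
def grab(n):
    return cams.get_image(n)
def cloud(d):
    h,w=d['depth'].shape; f=h/2/np.tan(np.radians(d['fovy'])/2)
    u,v=np.meshgrid(np.arange(w),np.arange(h)); z=d['depth']
    P=np.stack([(u-d['cx'])/f*z,(v-d['cy'])/f*z,z],-1)
    return P@np.array(d['rotation']).T+np.array(d['xyz'])
E
python3 - <<'E'
from h import *
for n in ['top','side']:
    d=grab(n); cv2.imwrite(f'pics/{n}0.png',d['img']); W=cloud(d)
    print(n,np.round(d['xyz'],3),d['fovy'],np.round(d['rotation'],2).tolist())
    for k in ['bay','heel_a','spool','last','hammer','glue','polish','brush']:
        for r in cams.regions_of(n,k):
            if r['p']<.3: continue
            m=r['mask']&(d['depth']>0); p=W[m]
            if len(p)<5: continue
            print(k,round(r['p'],2),np.round(r['rect']).tolist(),np.round(np.median(p,0),3),np.round(p.min(0),3),np.round(p.max(0),3))
print(sensors.read_state())
E
```

```text
Traceback (most recent call last):
  File "h.py", line 9, in cloud
    return P@np.array(d['rotation']).T+np.array(d['xyz'])
           ~~~~~~~~~~~~~~~~~~~~~~~~~~~^~~~~~~~~~~~~~~~~~~
ValueError: operands could not be broadcast together with shapes (400,640) (3,)
```

View pics/top0.png

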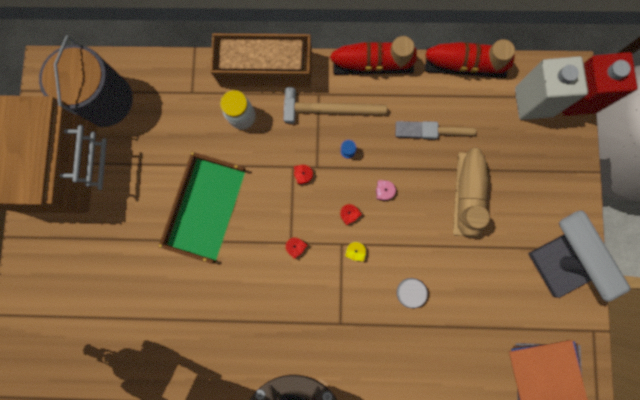

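The top picture shows the red heels at (303,174), (350,214) and (296,247). The look-alikes are pink at (385,190) and yellow at (356,252). The spool is at (348,149), and the green bay around (205,210) is open to the right.

```bash
sed -i "s/np.array(d\['rotation'\]).T/Rm(d).T/" h.py
cat >> h.py <<'E'
from scipy.spatial.transform import Rotation as R
def Rm(d):
    r=np.array(d['rotation'],float)
    return r if r.shape==(3,3) else (R.from_euler('xyz',r) if r.size==3 else R.from_quat(r)).as_matrix()
def pose_heels(d,W):
    hsv=cv2.cvtColor(d['img'],cv2.COLOR_BGR2HSV)
    H,S,V=[hsv[...,i].astype(int) for i in range(3)]
    m=(((H<6)|(H>174))&(S>200)&(V>90)&(W[...,2]>.014)&(W[...,2]<.035)&(W[...,0]<.9)).astype(np.uint8)
    m=cv2.morphologyEx(m,cv2.MORPH_CLOSE,np.ones((3,3),np.uint8))
    n,l,s,c=cv2.connectedComponentsWithStats(m)
    return [(c[i].round(0).tolist(),int(s[i,4]),W[l==i].mean(0).round(4).tolist(),W[l==i].min(0).round(3).tolist(),W[l==i].max(0).round(3).tolist()) for i in range(1,n) if s[i,4]>40]
E
python3 - <<'E'
from h import *
for n in ['top','side']:
    d=grab(n); cv2.imwrite(f'pics/{n}1.png',d['img']); W=cloud(d)
    print(n,np.round(d['xyz'],3),d['fovy'],np.round(d['rotation'],2).tolist())
    if n=='top':
        for h in pose_heels(d,W): print(h)
        g=cv2.inRange(cv2.cvtColor(d['img'],cv2.COLOR_BGR2HSV),(50,150,50),(75,255,255))>0
        p=W[g]; print('green',len(p),p.mean(0)); r=cv2.minAreaRect(p[:,:2].astype(np.float32)); print(r, cv2.boxPoints(r))
        cv2.imwrite('pics/crop1.png',cv2.resize(d['img'][120:320,150:450],(800,533),interpolation=cv2.INTER_CUBIC))
    for k in ['bay','heel_a','spool','last','hammer','glue','polish','brush']:
        for r in cams.regions_of(n,k):
            if r['p']<.3: continue
            m=r['mask']&(d['depth']>0); p=W[m]
            if len(p)<5: continue
            print(k,round(r['p'],2),np.round(r['rect']).tolist(),np.round(np.median(p,0),3),np.round(p.min(0),3),np.round(p.max(0),3))
s=sensors.read_state(); print(s['time_s'],s['eef_pos'],s['eef_rot'],s['opening'],s['contact_force'])
E
```

```text
top [ 0.386 -0.092  1.113] 48.10456134020149 [-3.01, 0.02, -1.55]
([303.0, 174.0], 254, [0.6048, -0.0092, 0.0295], [0.386, -0.092, 0.015], [0.629, 0.011, 1.113])
([349.0, 213.0], 261, [0.5077, -0.1255, 0.0338], [0.386, -0.152, 0.014], [0.53, -0.092, 1.113])
([295.0, 247.0], 255, [0.4249, 0.0038, 0.0298], [0.386, -0.092, 0.015], [0.446, 0.027, 1.113])
green 4385 [0.51595437 0.23315465 0.00537975]
((0.47875383496284485, 0.09667070209980011), (0.41357848048210144, 0.2313874065876007), 74.39070892333984) [[ 0.31168503 -0.07136154]
 [ 0.5345386  -0.13362235]
 [ 0.64582264  0.26470295]
 [ 0.42296904  0.32696375]]
bay 0.87 [157.0, 150.0, 245.0, 266.0] [0.517 0.243 0.001] [ 0.381  0.14  -0.006] [0.654 0.352 0.036]
heel_a 0.83 [348.0, 240.0, 365.0, 261.0] [ 0.416 -0.141  0.021] [ 0.396 -0.163 -0.004] [ 0.44  -0.117  0.028]
heel_a 0.68 [295.0, 163.0, 315.0, 184.0] [ 0.607 -0.008  0.021] [ 0.583 -0.031 -0.002] [0.636 0.014 0.027]
heel_a 0.68 [338.0, 203.0, 363.0, 225.0] [ 0.51  -0.125  0.021] [ 0.483 -0.153 -0.002] [ 0.533 -0.103  0.028]
heel_a 0.62 [285.0, 235.0, 303.0, 261.0] [0.424 0.008 0.0
[... 2014 characters left out ...]
0.003] [ 0.694 -0.091  0.048]
spool 0.66 [262.0, 118.0, 343.0, 160.0] [0.52  0.252 0.002] [ 0.384  0.138 -0.005] [0.652 0.36  0.035]
hammer 0.59 [389.0, 165.0, 434.0, 247.0] [ 0.776 -0.049  0.023] [ 0.74  -0.215 -0.004] [0.84  0.076 0.03 ]
glue 0.66 [373.0, 117.0, 400.0, 157.0] [0.75  0.133 0.069] [ 0.722  0.118 -0.002] [0.831 0.274 0.104]
glue 0.38 [257.0, 117.0, 344.0, 155.0] [0.519 0.251 0.002] [ 0.381  0.138 -0.005] [0.651 0.335 0.035]
polish 0.72 [226.0, 274.0, 259.0, 307.0] [ 0.323 -0.285  0.027] [ 0.287 -0.313 -0.   ] [ 0.357 -0.226  0.032]
0.95 [0.18873715 0.59584568 0.19164301] [ 3.14146713e+00 -1.24838975e-05  2.83477945e+00] 0.0858002213144624 [ 0.01287582 -0.0322973  -0.14973529]
```

View pics/crop1.png

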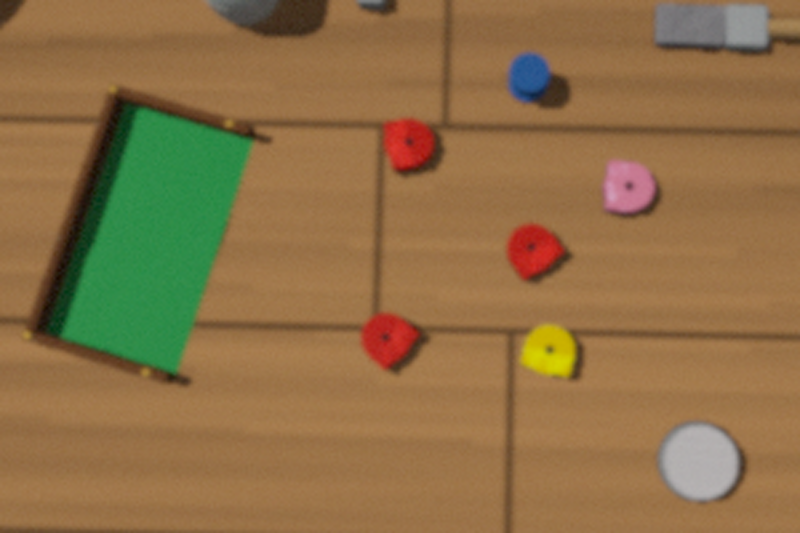

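View pics/side1.png

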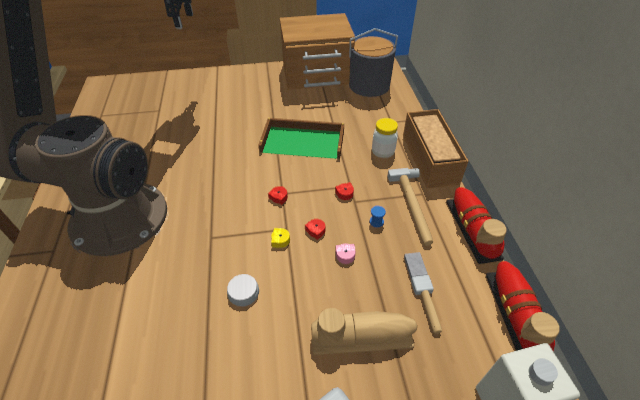

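There are five candidates for the heels. In top-picture pixels, red A is at (303,174), red B at (350,214) and red C at (296,247). Pink (385,190) and yellow (356,252) are look-alikes and stay put. The crop confirms the three red D-shapes with dots. The side view shows the same layout and nothing lying in front of the bay mouth.

I'll turn the tool to yaw 90° in place, set a narrow two-finger rake, and fit the bay.

```bash
python3 -m jog '[{"rz":0.0575,"fingers":-0.5},{"rz":0.0575,"fingers":-0.5},{"rz":0.0575,"fingers":-0.5},{"rz":0.0575,"fingers":-0.5},{"rz":0.0575,"fingers":-0.5},{"rz":0.0575,"fingers":-0.5},{"rz":0.0575,"fingers":-0.5},{"fingers":-0.5}]'
cat >> h.py <<'E'
def look(save=None):
    d=grab('top'); W=cloud(d); W[d['depth']<=0]=9
    for h in pose_heels(d,W): print(h[:1],h[1],'mean',h[2],'min',h[3],'max',h[4])
    if save: cv2.imwrite(save,cv2.resize(d['img'][120:320,150:450],(800,533),interpolation=cv2.INTER_CUBIC))
    return d,W
E
python3 - <<'E'
from h import *
d,W=look()
g=(cv2.inRange(cv2.cvtColor(d['img'],cv2.COLOR_BGR2HSV),(50,150,40),(75,255,255))>0)&(W[...,2]<.01)
r=cv2.minAreaRect(W[g][:,:2].astype(np.float32)); print(r,cv2.boxPoints(r).round(3).tolist())
E
```

```text
([303.0, 173.0],) 254 mean [0.6727, 0.0627, 0.0917] min [0.583, -0.029, 0.016] max [9.0, 9.0, 9.0]
([350.0, 213.0],) 258 mean [0.6078, -0.0198, 0.1259] min [0.485, -0.152, 0.014] max [9.0, 9.0, 9.0]
([295.0, 247.0],) 246 mean [0.46, 0.0412, 0.0578] min [0.4, -0.021, 0.014] max [9.0, 9.0, 9.0]
((0.5182287096977234, 0.23535707592964172), (0.1286303997039795, 0.22987882792949677), 74.55516815185547) [[0.38999998569488525, 0.20399999618530273], [0.6119999885559082, 0.14300000667572021], [0.6460000276565552, 0.2669999897480011], [0.42500001192092896, 0.328000009059906]]validation failed for argument at $[0]...
```

```bash
python3 -m jog '[{"tx":0,"ty":0,"tz":0,"rx":0,"ry":0,"rz":0.0575,"fingers":-0.5},{"tx":0,"ty":0,"tz":0,"rx":0,"ry":0,"rz":0.0575,"fingers":-0.5},{"tx":0,"ty":0,"tz":0,"rx":0,"ry":0,"rz":0.0575,"fingers":-0.5},{"tx":0,"ty":0,"tz":0,"rx":0,"ry":0,"rz":0.0575,"fingers":-0.5},{"tx":0,"ty":0,"tz":0,"rx":0,"ry":0,"rz":0.0575,"fingers":-0.5},{"tx":0,"ty":0,"tz":0,"rx":0,"ry":0,"rz":0.0575,"fingers":-0.5},{"tx":0,"ty":0,"tz":0,"rx":0,"ry":0,"rz":0.0575,"fingers":-0.5},{"tx":0,"ty":0,"tz":0,"rx":0,"ry":0,"rz":0,"fingers":-0.5}]' 2>&1 | tail -c 900
```

```text
time_s: 2.0
eef_pos: [0.1887, 0.5959, 0.1917]
eef_rot: [3.142, -0.0, 1.572]
contact_force: [0.4, -0.2, -0.4]
opening: 0.0211
grip_force: 0.0
```

```bash
python3 -m jog '[{"tx":-0.5,"ty":0.3,"tz":0,"rx":0,"ry":0,"rz":0,"fingers":-0.5},{"tx":-0.5,"ty":0.3,"tz":0,"rx":0,"ry":0,"rz":0,"fingers":-0.5},{"tx":-0.5,"ty":0.3,"tz":0,"rx":0,"ry":0,"rz":0,"fingers":-0.5},{"tx":-0.5,"ty":0.3,"tz":0,"rx":0,"ry":0,"rz":0,"fingers":-0.5},{"tx":-0.5,"ty":0.3,"tz":0,"rx":0,"ry":0,"rz":0,"fingers":-0.5},{"tx":-0.5,"ty":0.3,"tz":0,"rx":0,"ry":0,"rz":0,"fingers":-0.5},{"tx":-0.5,"ty":0.3,"tz":0,"rx":0,"ry":0,"rz":0,"fingers":-0.5},{"tx":-0.5,"ty":0.3,"tz":0,"rx":0,"ry":0,"rz":0,"fingers":-0.5},{"tx":-0.5,"ty":0.3,"tz":0,"rx":0,"ry":0,"rz":0,"fingers":-0.5},{"tx":-0.5,"ty":0.3,"tz":0,"rx":0,"ry":0,"rz":0,"fingers":-0.5},{"tx":-0.5,"ty":0.3,"tz":0,"rx":0,"ry":0,"rz":0,"fingers":-0.5},{"tx":-0.5,"ty":0.3,"tz":0,"rx":0,"ry":0,"rz":0,"fingers":-0.5},{"tx":-0.5,"ty":0.3,"tz":0,"rx":0,"ry":0,"rz":0,"fingers":-0.5},{"tx":-0.5,"ty":0.3,"tz":0,"rx":0,"ry":0,"rz":0,"fingers":-0.5},{"tx":-0.5,"ty":0.3,"tz":0,"rx":0,"ry":0,"rz":0,"fingers":-0.5},{"tx":-0.5,"ty":0.3,"tz":0,"rx":0,"ry":0,"rz":0,"fingers":-0.5}]' 2>&1 | tail -c 900
```

```text
time_s: 4.0
eef_pos: [0.5491, -0.0057, 0.1918]
eef_rot: [3.141, -0.0, 1.575]
contact_force: [0.2, 1.3, 0.8]
opening: 0.0214
grip_force: 0.0
```

```bash
python3 -m jog '[{"tx":-0.38,"ty":0.39,"tz":0,"rx":0,"ry":0,"rz":0,"fingers":-0.5},{"tx":-0.38,"ty":0.39,"tz":0,"rx":0,"ry":0,"rz":0,"fingers":-0.5},{"tx":0,"ty":0,"tz":0.5,"rx":0,"ry":0,"rz":0,"fingers":-0.5},{"tx":0,"ty":0,"tz":0.5,"rx":0,"ry":0,"rz":0,"fingers":-0.5},{"tx":0,"ty":0,"tz":0.5,"rx":0,"ry":0,"rz":0,"fingers":-0.5},{"tx":0,"ty":0,"tz":0.5,"rx":0,"ry":0,"rz":0,"fingers":-0.5},{"tx":0,"ty":0,"tz":0.27,"rx":0,"ry":0,"rz":0,"fingers":-0.5},{"tx":0,"ty":0,"tz":0.16,"rx":0,"ry":0,"rz":0,"fingers":-0.5},{"tx":0,"ty":0,"tz":0,"rx":0,"ry":0,"rz":0,"fingers":-0.5}]' 2>&1 | tail -c 900
python3 - <<'E'
from h import *
look('pics/a1.png')
E
```

```text
time_s: 5.12
eef_pos: [0.6068, -0.0613, 0.009]
eef_rot: [-3.141, -0.0, 1.572]
contact_force: [0.1, 0.7, 0.2]
opening: 0.0214
grip_force: 0.0
([349.0, 214.0],) 207 mean [0.5079, -0.1247, 0.0211] min [0.485, -0.147, 0.016] max [0.53, -0.105, 0.027]
```

View pics/a1.png

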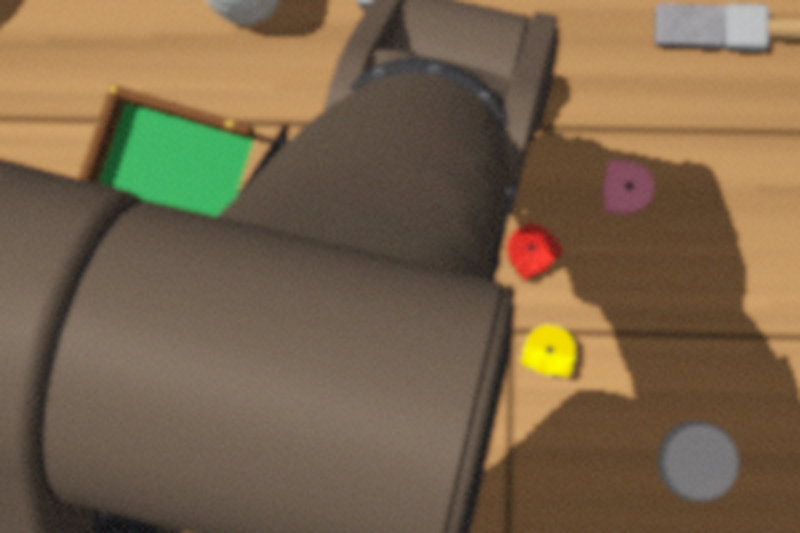

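```bash
python3 -m jog '[{"tx":0.05,"ty":0.19,"tz":0,"rx":0,"ry":0,"rz":0,"fingers":-0.5},{"tx":0,"ty":0,"tz":0,"rx":0,"ry":0,"rz":-0.05,"fingers":-0.5},{"tx":0,"ty":0,"tz":0,"rx":0,"ry":0,"rz":-0.05,"fingers":-0.5},{"tx":0.1,"ty":0,"tz":0,"rx":0,"ry":0,"rz":0,"fingers":-0.5},{"tx":0.2,"ty":0,"tz":0,"rx":0,"ry":0,"rz":0,"fingers":-0.5},{"tx":0.2,"ty":0,"tz":0,"rx":0,"ry":0,"rz":0,"fingers":-0.5},{"tx":0.2,"ty":0,"tz":0,"rx":0,"ry":0,"rz":0,"fingers":-0.5},{"tx":0.2,"ty":0,"tz":0,"rx":0,"ry":0,"rz":0,"fingers":-0.5},{"tx":0.2,"ty":0,"tz":0,"rx":0,"ry":0,"rz":0,"fingers":-0.5},{"tx":0.2,"ty":0,"tz":0,"rx":0,"ry":0,"rz":0,"fingers":-0.5}]' 2>&1 | tail -c 900
python3 - <<'E'
from h import *
d=grab('side'); cv2.imwrite('pics/s2.png',cv2.resize(d['img'][90:270,200:440],(800,600)))
E
```

```text
time_s: 6.42
eef_pos: [0.5908, 0.0361, 0.0094]
eef_rot: [3.142, -0.0, 1.884]
contact_force: [0.8, -0.1, -0.0]
opening: 0.0211
grip_force: 0.0
```

View pics/s2.png

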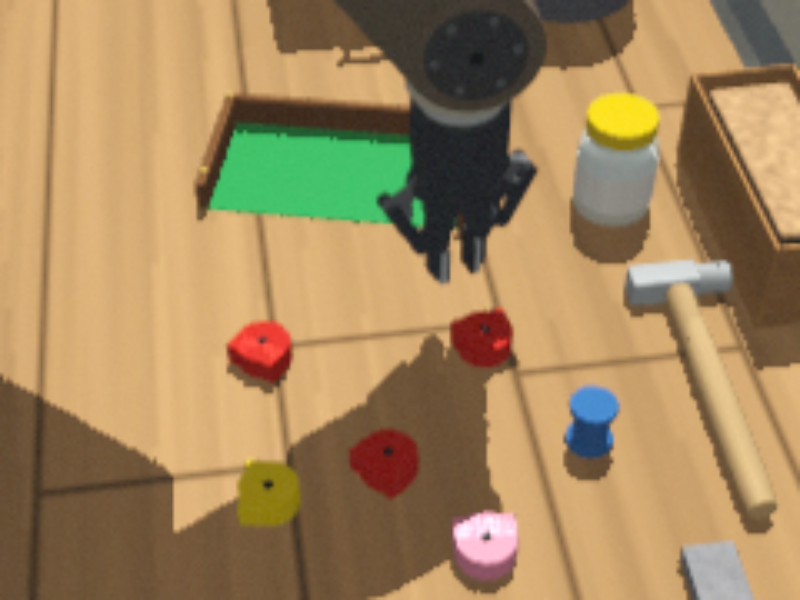

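The picture shows heel A still at crop (482,335), with the fingertips past it at about (455,270). They may have gone over it, so I'm measuring tip height from depth.

Run:
```python
from h import *
d=grab('side'); W=cloud(d); W[d['depth']<=0]=9
for h in pose_heels(d,W): print(h)
V=d['img'].max(2)
for (u0,u1) in [(328,336),(338,346)]:
    for v in range(160,178,2): 
        s=[(W[v,u].round(3).tolist()) for u in range(u0,u1) if V[v,u]<110]
        if s: print(v,len(s),np.median(s,0).round(3))
```

```text
([344.0, 190.0], 153, [0.6058, -0.011, 0.0212], [0.583, -0.032, 0.013], [0.628, 0.011, 0.027])
([278.0, 197.0], 43, [0.4223, -0.0087, 0.0189], [0.4, -0.021, 0.014], [0.446, 0.009, 0.024])
([316.0, 227.0], 201, [0.5093, -0.1291, 0.0215], [0.484, -0.155, 0.014], [0.532, -0.106, 0.027])
160 7 [0.573 0.023 0.104]
162 6 [0.571 0.022 0.098]
164 6 [0.571 0.023 0.09 ]
166 7 [0.574 0.025 0.08 ]
168 7 [0.574 0.024 0.074]
170 5 [0.571 0.026 0.066]
172 4 [0.575 0.026 0.058]
160 8 [0.603 0.035 0.088]
162 7 [0.602 0.035 0.082]
164 7 [0.602 0.035 0.075]
166 7 [0.603 0.036 0.067]
168 4 [0.601 0.033 0.062]
170 3 [0.603 0.032 0.056]
```

The tips are really near z≈0.045, although the TCP reading is 0.009, so they passed over A without touching it. I'll go back and lower step by step, checking force.

```bash
python3 -m jog '[{"tx":-0.65,"ty":0,"tz":0,"rx":0,"ry":0,"rz":0,"fingers":-0.5},{"tx":-0.65,"ty":0,"tz":0,"rx":0,"ry":0,"rz":0,"fingers":-0.5},{"tx":0,"ty":0,"tz":0.1,"rx":0,"ry":0,"rz":0,"fingers":-0.5},{"tx":0,"ty":0,"tz":0.05,"rx":0,"ry":0,"rz":0,"fingers":-0.5},{"tx":0,"ty":0,"tz":0,"rx":0,"ry":0,"rz":0,"fingers":-0.5}]' 2>&1 | tail -c 900
python3 - <<'E'
from h import *
d=grab('side'); W=cloud(d); W[d['depth']<=0]=9
s=sensors.read_state(); p=s['eef_pos']; print(p,s['joints'])
m=(abs(W[...,0]-p[0])<.05)&(abs(W[...,1]-p[1])<.03)&(W[...,2]>.03)&(W[...,2]<.15)
vs,us=np.where(m); 
for v in sorted(set(vs))[-12:]: print(v,us[vs==v].min(),us[vs==v].max(),W[v,us[vs==v]].min(0).round(3),W[v,us[vs==v]].max(0).round(3))
cv2.imwrite('pics/s3.png',cv2.resize(d['img'][150:250,290:410],(720,600),interpolation=cv2.INTER_CUBIC))
E
```

```text
time_s: 7.15
eef_pos: [0.6206, -0.0566, -0.0023]
eef_rot: [-3.141, -0.001, 1.885]
contact_force: [-0.0, 0.3, 0.5]
opening: 0.0214
grip_force: 0.0
[ 0.62085676 -0.05662056 -0.00203022] [-1.96900770e-01  7.25553196e-01  1.71914607e+00  1.70362029e-04
  6.97498942e-01 -5.11857062e-01]
190 340 362 [ 0.578 -0.081  0.049] [ 0.643 -0.043  0.096]
191 341 362 [ 0.581 -0.081  0.046] [ 0.643 -0.043  0.092]
192 342 362 [ 0.584 -0.079  0.041] [ 0.643 -0.042  0.086]
193 344 362 [ 0.595 -0.07   0.038] [ 0.643 -0.044  0.071]
194 344 361 [ 0.594 -0.072  0.039] [ 0.639 -0.048  0.067]
195 344 360 [ 0.595 -0.07   0.041] [ 0.637 -0.054  0.062]
196 345 360 [ 0.597 -0.072  0.039] [ 0.637 -0.056  0.06 ]
197 345 359 [ 0.597 -0.071  0.039] [ 0.634 -0.059  0.055]
198 346 351 [ 0.599 -0.072  0.046] [ 0.611 -0.065  0.052]
199 347 351 [ 0.601 -0.071  0.044] [ 0.611 -0.068  0.048]
200 348 351 [ 0.604 -0.071  0.038] [ 0.611 -0.065  0.043]
201 349 349 [ 0.606 -0.071  0.04 ] [ 0.606 -0.071  0.04 ]
```

View pics/s3.png

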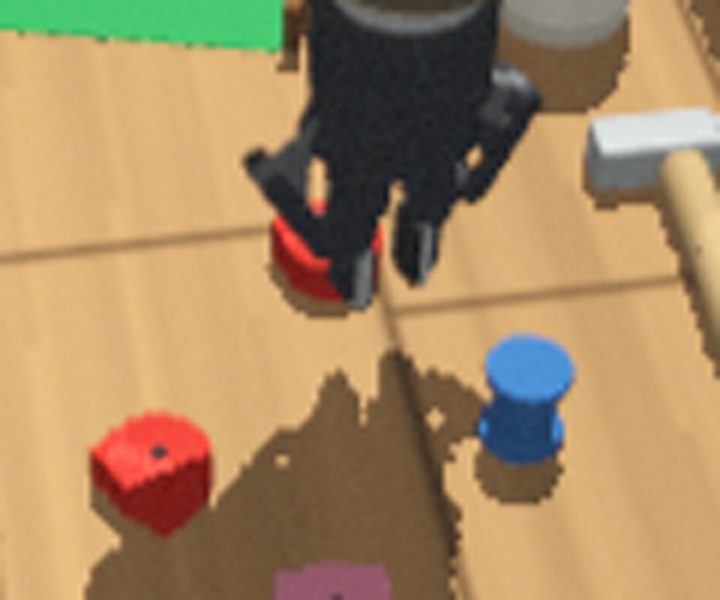

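The picture shows the tips hovering at crop (357,300) and (415,280), with their shadow well away from them. They are at z≈0.038, so I'll lower about 29 mm.

```bash
python3 -m jog '[{"tx":0,"ty":0,"tz":0.15,"rx":0,"ry":0,"rz":0,"fingers":-0.5},{"tx":0,"ty":0,"tz":0.15,"rx":0,"ry":0,"rz":0,"fingers":-0.5},{"tx":0,"ty":0,"tz":0.08,"rx":0,"ry":0,"rz":0,"fingers":-0.5},{"tx":0,"ty":0,"tz":0,"rx":0,"ry":0,"rz":0,"fingers":-0.5}]' 2>&1 | tail -c 900
python3 - <<'E'
from h import *
d=grab('side'); W=cloud(d); W[d['depth']<=0]=9
p=sensors.read_state()['eef_pos']
m=(abs(W[...,0]-p[0])<.03)&(abs(W[...,1]-p[1])<.02)&(W[...,2]>.003)&(W[...,2]<.1)
vs,us=np.where(m)
for v in sorted(set(vs))[-8:]: print(v,us[vs==v].min(),us[vs==v].max(),W[v,us[vs==v]].min(0).round(3),W[v,us[vs==v]].max(0).round(3))
E
```

```text
time_s: 7.7
eef_pos: [0.6209, -0.0575, -0.0312]
eef_rot: [-3.141, -0.001, 1.884]
contact_force: [-0.6, 0.8, -0.6]
opening: 0.0214
grip_force: 0.0
203 344 361 [ 0.595 -0.071  0.003] [ 0.645 -0.047  0.033]
204 345 360 [ 0.598 -0.073  0.004] [ 0.639 -0.051  0.03 ]
205 345 351 [ 0.598 -0.072  0.014] [ 0.612 -0.06   0.025]
206 346 351 [ 0.6   -0.075  0.016] [ 0.612 -0.066  0.024]
207 347 351 [ 0.602 -0.074  0.013] [ 0.613 -0.068  0.02 ]
208 348 350 [ 0.605 -0.072  0.008] [ 0.61  -0.067  0.014]
210 356 356 [ 0.626 -0.073  0.004] [ 0.626 -0.073  0.004]
212 347 347 [ 0.601 -0.076  0.003] [ 0.601 -0.076  0.003]
```

```bash
python3 -m jog '[{"tx":0.1,"ty":0,"tz":0,"rx":0,"ry":0,"rz":0,"fingers":-0.5},{"tx":0.2,"ty":0,"tz":0,"rx":0,"ry":0,"rz":0,"fingers":-0.5},{"tx":0.2,"ty":0,"tz":0,"rx":0,"ry":0,"rz":0,"fingers":-0.5},{"tx":0.2,"ty":0,"tz":0,"rx":0,"ry":0,"rz":0,"fingers":-0.5},{"tx":0.2,"ty":0,"tz":0,"rx":0,"ry":0,"rz":0,"fingers":-0.5},{"tx":0.2,"ty":0,"tz":0,"rx":0,"ry":0,"rz":0,"fingers":-0.5},{"tx":0.2,"ty":0,"tz":0,"rx":0,"ry":0,"rz":0,"fingers":-0.5},{"tx":0.2,"ty":0,"tz":0,"rx":0,"ry":0,"rz":0,"fingers":-0.5},{"tx":0.2,"ty":0,"tz":0,"rx":0,"ry":0,"rz":0,"fingers":-0.5}]' 2>&1 | tail -c 900
python3 - <<'E'
from h import *
d=grab('side'); W=cloud(d); W[d['depth']<=0]=9
for h in pose_heels(d,W): print(h)
E
```

```text
time_s: 8.88
eef_pos: [0.5815, 0.0646, -0.0304]
eef_rot: [3.142, -0.0, 1.884]
contact_force: [0.7, -0.4, 0.6]
opening: 0.0216
grip_force: 0.3
([277.0, 197.0], 42, [0.6246, 0.2053, 0.2325], [0.4, -0.023, 0.014], [9.0, 9.0, 9.0])
([316.0, 227.0], 211, [0.5097, -0.129, 0.0216], [0.484, -0.154, 0.014], [0.532, -0.103, 0.026])
```

```bash
python3 -m jog '[{"tx":0.2,"ty":0,"tz":0,"rx":0,"ry":0,"rz":0,"fingers":-0.5},{"tx":0.2,"ty":0,"tz":0,"rx":0,"ry":0,"rz":0,"fingers":-0.5},{"tx":0.2,"ty":0,"tz":0,"rx":0,"ry":0,"rz":0,"fingers":-0.5},{"tx":0.2,"ty":0,"tz":0,"rx":0,"ry":0,"rz":0,"fingers":-0.5},{"tx":0.2,"ty":0,"tz":0,"rx":0,"ry":0,"rz":0,"fingers":-0.5},{"tx":0.2,"ty":0,"tz":0,"rx":0,"ry":0,"rz":0,"fingers":-0.5},{"tx":0.2,"ty":0,"tz":0,"rx":0,"ry":0,"rz":0,"fingers":-0.5},{"tx":0.2,"ty":0,"tz":0,"rx":0,"ry":0,"rz":0,"fingers":-0.5},{"tx":0.2,"ty":0,"tz":0,"rx":0,"ry":0,"rz":0,"fingers":-0.5},{"tx":0.2,"ty":0,"tz":0,"rx":0,"ry":0,"rz":0,"fingers":-0.5},{"tx":-0.2,"ty":0,"tz":0,"rx":0,"ry":0,"rz":0,"fingers":-0.5},{"tx":-0.3,"ty":0,"tz":-0.3,"rx":0,"ry":0,"rz":0,"fingers":-0.5},{"tx":-0.5,"ty":0,"tz":-0.5,"rx":0,"ry":0,"rz":0,"fingers":-0.5},{"tx":-0.5,"ty":0,"tz":-0.5,"rx":0,"ry":0,"rz":0,"fingers":-0.5},{"tx":-0.6,"ty":0,"tz":0,"rx":0,"ry":0,"rz":0.05,"fingers":-0.5},{"tx":-0.6,"ty":0,"tz":0,"rx":0,"ry":0,"rz":0.05,"fingers":-0.5}]' 2>&1 | tail -c 900
python3 - <<'E'
from h import *
for n in ['side','top']:
    d=grab(n); W=cloud(d); W[d['depth']<=0]=9
    for h in pose_heels(d,W): print(n,h)
E
```

```text
time_s: 10.92
eef_pos: [0.5919, 0.01, 0.0678]
eef_rot: [3.14, 0.0, 1.565]
contact_force: [-0.1, 0.6, -0.2]
opening: 0.0214
grip_force: 0.0
side ([303.0, 137.0], 121, [0.5222, 0.2342, 0.0213], [0.499, 0.217, 0.014], [0.543, 0.263, 0.027])
side ([279.0, 196.0], 55, [0.426, -0.0077, 0.0198], [0.4, -0.023, 0.012], [0.446, 0.013, 0.024])
side ([316.0, 227.0], 217, [0.5093, -0.1291, 0.0214], [0.485, -0.154, 0.013], [0.532, -0.104, 0.026])
top ([350.0, 214.0], 172, [0.5084, -0.126, 0.0216], [0.485, -0.149, 0.016], [0.527, -0.105, 0.026])
top ([299.0, 248.0], 114, [0.4231, -0.0044, 0.0211], [0.4, -0.019, 0.017], [0.442, 0.01, 0.026])
```

```bash
python3 -m jog '[{"tx":-0.61,"ty":-0.313,"tz":0,"rx":0,"ry":0,"rz":0,"fingers":-0.5},{"tx":-0.61,"ty":-0.313,"tz":0,"rx":0,"ry":0,"rz":0,"fingers":-0.5},{"tx":-0.61,"ty":-0.313,"tz":0,"rx":0,"ry":0,"rz":0,"fingers":-0.5},{"tx":-0.61,"ty":-0.313,"tz":0,"rx":0,"ry":0,"rz":0,"fingers":-0.5},{"tx":0,"ty":0,"tz":0,"rx":0,"ry":0,"rz":0.0345,"fingers":-0.5},{"tx":0,"ty":0,"tz":0.4,"rx":0,"ry":0,"rz":0.0345,"fingers":-0.5},{"tx":0,"ty":0,"tz":0,"rx":0,"ry":0,"rz":0,"fingers":-0.5}]' 2>&1 | tail -c 900
python3 - <<'E'
from h import *
d=grab('top'); W=cloud(d); W[d['depth']<=0]=9
for h in pose_heels(d,W): print(h)
E
```

```text
time_s: 11.9
eef_pos: [0.4961, -0.1704, 0.0359]
eef_rot: [-3.138, -0.001, 1.355]
contact_force: [0.6, 0.2, -0.5]
opening: 0.0215
grip_force: 0.0
([207.0, 202.0], 41, [0.5307, 0.2283, 0.021], [0.521, 0.215, 0.013], [0.54, 0.244, 0.025])
([295.0, 245.0], 135, [0.4924, 0.0728, 0.0879], [0.412, -0.014, 0.016], [9.0, 9.0, 9.0])
```

```bash
python3 -m jog '[{"tx":-0.05,"ty":0.02,"tz":0.35,"rx":0,"ry":0,"rz":0,"fingers":-0.5},{"tx":0,"ty":0,"tz":0.35,"rx":0,"ry":0,"rz":0,"fingers":-0.5},{"tx":0,"ty":0,"tz":0.19,"rx":0,"ry":0,"rz":0,"fingers":-0.5},{"tx":0,"ty":0,"tz":0,"rx":0,"ry":0,"rz":0,"fingers":-0.5},{"tx":0.1,"ty":0,"tz":0,"rx":0,"ry":0,"rz":0,"fingers":-0.5},{"tx":0.2,"ty":0,"tz":0,"rx":0,"ry":0,"rz":0,"fingers":-0.5},{"tx":0.2,"ty":0,"tz":0,"rx":0,"ry":0,"rz":0,"fingers":-0.5},{"tx":0.2,"ty":0,"tz":0,"rx":0,"ry":0,"rz":0,"fingers":-0.5},{"tx":0.2,"ty":0,"tz":0,"rx":0,"ry":0,"rz":0,"fingers":-0.5},{"tx":0.2,"ty":0,"tz":0,"rx":0,"ry":0,"rz":0,"fingers":-0.5},{"tx":0.2,"ty":0,"tz":0,"rx":0,"ry":0,"rz":0,"fingers":-0.5},{"tx":0.2,"ty":0,"tz":0,"rx":0,"ry":0,"rz":0,"fingers":-0.5},{"tx":0.2,"ty":0,"tz":0,"rx":0,"ry":0,"rz":0,"fingers":-0.5},{"tx":0.2,"ty":0,"tz":0,"rx":0,"ry":0,"rz":0,"fingers":-0.5}]' 2>&1 | tail -c 900
python3 - <<'E'
from h import *
for n in ['side','top']:
    d=grab(n); W=cloud(d); W[d['depth']<=0]=9
    if n=='side': cv2.imwrite('pics/s4.png',cv2.resize(d['img'][100:280,200:440],(800,600)))
    for h in pose_heels(d,W): print(n,h)
E
```

```text
time_s: 13.7
eef_pos: [0.5288, -0.0347, -0.0297]
eef_rot: [3.142, -0.0, 1.354]
contact_force: [0.0, -0.5, 0.3]
opening: 0.0213
grip_force: 0.3
```

View pics/s4.png

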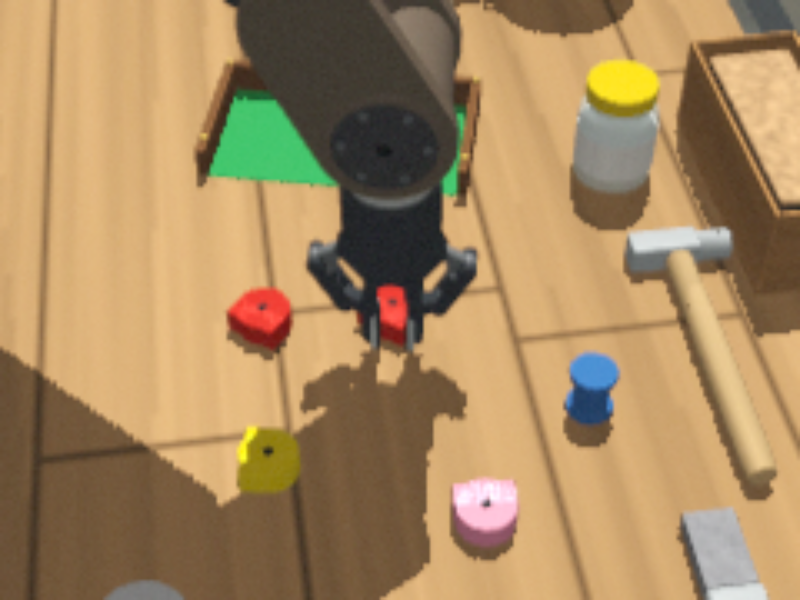

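The picture shows B at crop (392,302), held squarely in front of the two fingers, with pink, yellow and spool unmoved. I'll continue the push.

```bash
python3 -m jog '[{"tx":0.2,"ty":0,"tz":0,"rx":0,"ry":0,"rz":0,"fingers":-0.5},{"tx":0.2,"ty":0,"tz":0,"rx":0,"ry":0,"rz":0,"fingers":-0.5},{"tx":0.2,"ty":0,"tz":0,"rx":0,"ry":0,"rz":0,"fingers":-0.5},{"tx":0.2,"ty":0,"tz":0,"rx":0,"ry":0,"rz":0,"fingers":-0.5},{"tx":0.2,"ty":0,"tz":0,"rx":0,"ry":0,"rz":0,"fingers":-0.5},{"tx":0.2,"ty":0,"tz":0,"rx":0,"ry":0,"rz":0,"fingers":-0.5},{"tx":0.2,"ty":0,"tz":0,"rx":0,"ry":0,"rz":0,"fingers":-0.5},{"tx":0.2,"ty":0,"tz":0,"rx":0,"ry":0,"rz":0,"fingers":-0.5},{"tx":0.2,"ty":0,"tz":0,"rx":0,"ry":0,"rz":0,"fingers":-0.5},{"tx":0.2,"ty":0,"tz":0,"rx":0,"ry":0,"rz":0,"fingers":-0.5},{"tx":0.2,"ty":0,"tz":0,"rx":0,"ry":0,"rz":0,"fingers":-0.5},{"tx":0.2,"ty":0,"tz":0,"rx":0,"ry":0,"rz":0,"fingers":-0.5},{"tx":0.2,"ty":0,"tz":0,"rx":0,"ry":0,"rz":0,"fingers":-0.5},{"tx":0.2,"ty":0,"tz":0,"rx":0,"ry":0,"rz":0,"fingers":-0.5},{"tx":0.2,"ty":0,"tz":0,"rx":0,"ry":0,"rz":0,"fingers":-0.5},{"tx":0.1,"ty":0,"tz":0,"rx":0,"ry":0,"rz":0,"fingers":-0.5},{"tx":-0.2,"ty":0,"tz":0,"rx":0,"ry":0,"rz":0,"fingers":-0.5},{"tx":-0.3,"ty":0,"tz":-0.3,"rx":0,"ry":0,"rz":0,"fingers":-0.5},{"tx":-0.5,"ty":0,"tz":-0.5,"rx":0,"ry":0,"rz":0,"fingers":-0.5},{"tx":-0.5,"ty":0,"tz":-0.5,"rx":0,"ry":0,"rz":0,"fingers":-0.5}]' 2>&1 | tail -c 900
python3 - <<'E'
from h import *
for n in ['side','top']:
    d=grab(n); W=cloud(d); W[d['depth']<=0]=9
    for h in pose_heels(d,W): print(n,h)
E
```

```text
time_s: 16.3
eef_pos: [0.5535, 0.0795, 0.0686]
eef_rot: [-3.141, 0.0, 1.353]
contact_force: [1.1, 0.1, 0.3]
opening: 0.0216
grip_force: 0.0
side ([303.0, 138.0], 98, [0.5196, 0.2305, 0.0207], [0.499, 0.214, 0.012], [0.543, 0.259, 0.027])
side ([320.0, 138.0], 49, [0.5718, 0.2216, 0.0211], [0.562, 0.202, 0.012], [0.584, 0.245, 0.025])
side ([278.0, 194.0], 95, [0.4241, 0.0009, 0.0209], [0.4, -0.021, 0.015], [0.446, 0.029, 0.026])
top ([296.0, 247.0], 215, [0.5046, 0.0875, 0.1048], [0.4, -0.022, 0.016], [9.0, 9.0, 9.0])
```

```bash
python3 -m jog '[{"tx":0,"ty":0,"tz":0,"rx":0,"ry":0,"rz":-0.034,"fingers":-0.5},{"tx":-0.475,"ty":-0.4,"tz":0,"rx":0,"ry":0,"rz":0,"fingers":-0.5},{"tx":-0.475,"ty":-0.4,"tz":0,"rx":0,"ry":0,"rz":0,"fingers":-0.5},{"tx":-0.475,"ty":-0.4,"tz":0,"rx":0,"ry":0,"rz":0,"fingers":-0.5},{"tx":-0.475,"ty":-0.4,"tz":0,"rx":0,"ry":0,"rz":0,"fingers":-0.5},{"tx":0,"ty":0,"tz":0.4,"rx":0,"ry":0,"rz":0,"fingers":-0.5},{"tx":0,"ty":0,"tz":0,"rx":0,"ry":0,"rz":0,"fingers":-0.5}]' 2>&1 | tail -c 900
python3 -c "
from h import *
print(sensors.read_state()['joints'])"
```

```text
time_s: 17.27
eef_pos: [0.4181, -0.0472, 0.0367]
eef_rot: [-3.138, -0.001, 1.459]
contact_force: [-0.3, 1.0, -0.4]
opening: 0.0215
grip_force: 0.0
[-2.69782093e-01  4.77485192e-01  2.19609351e+00  1.98193139e-04
  4.71426656e-01 -1.58086869e-01]
```

```bash
python3 -m jog '[{"tx":0,"ty":0,"tz":0.35,"rx":0,"ry":0,"rz":0,"fingers":-0.5},{"tx":0,"ty":0,"tz":0.35,"rx":0,"ry":0,"rz":0,"fingers":-0.5},{"tx":0,"ty":0,"tz":0.19,"rx":0,"ry":0,"rz":0,"fingers":-0.5},{"tx":0,"ty":0,"tz":0,"rx":0,"ry":0,"rz":0,"fingers":-0.5},{"tx":0.1,"ty":0,"tz":0,"rx":0,"ry":0,"rz":0,"fingers":-0.5},{"tx":0.2,"ty":0,"tz":0,"rx":0,"ry":0,"rz":0,"fingers":-0.5},{"tx":0.2,"ty":0,"tz":0,"rx":0,"ry":0,"rz":0,"fingers":-0.5},{"tx":0.2,"ty":0,"tz":0,"rx":0,"ry":0,"rz":0,"fingers":-0.5},{"tx":0.2,"ty":0,"tz":0,"rx":0,"ry":0,"rz":0,"fingers":-0.5},{"tx":0.2,"ty":0,"tz":0,"rx":0,"ry":0,"rz":0,"fingers":-0.5},{"tx":0.2,"ty":0,"tz":0,"rx":0,"ry":0,"rz":0,"fingers":-0.5}]' 2>&1 | tail -c 900
python3 - <<'E'
from h import *
d=grab('side'); W=cloud(d); W[d['depth']<=0]=9
cv2.imwrite('pics/s5.png',cv2.resize(d['img'][100:280,200:440],(800,600)))
for h in pose_heels(d,W): print(h)
E
```

```text
time_s: 18.65
eef_pos: [0.4302, 0.051, -0.0289]
eef_rot: [-3.142, -0.0, 1.461]
contact_force: [0.2, -1.0, -0.1]
opening: 0.0216
grip_force: 0.4
([304.0, 137.0], 114, [0.5225, 0.2337, 0.0212], [0.499, 0.214, 0.014], [0.543, 0.26, 0.028])
([323.0, 138.0], 126, [0.5803, 0.2187, 0.021], [0.557, 0.194, 0.015], [0.601, 0.245, 0.026])
```

View pics/s5.png

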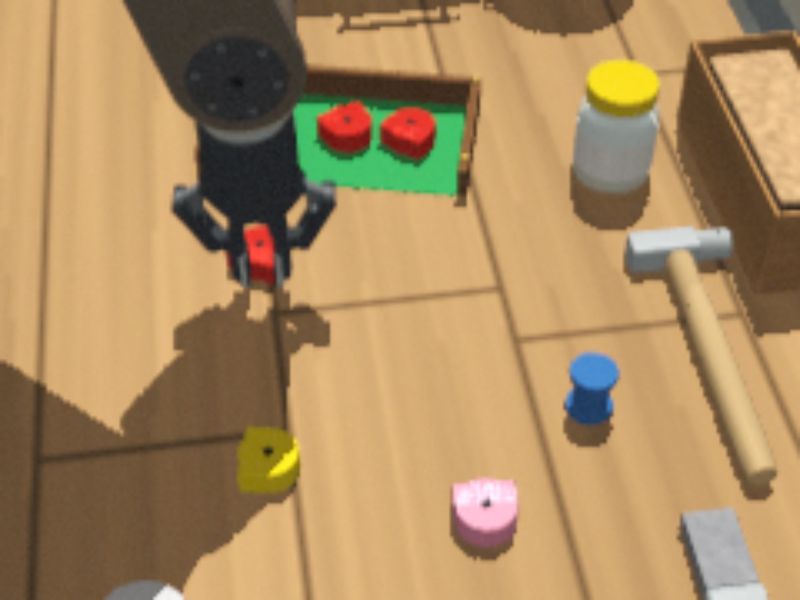

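The picture shows A and B in the bay at crop (345,128) and (408,132), and C held by the fingers at (258,250). I'll finish C and retreat.

```bash
python3 -m jog '[{"tx":0.2,"ty":0,"tz":0,"rx":0,"ry":0,"rz":0,"fingers":-0.5},{"tx":0.2,"ty":0,"tz":0,"rx":0,"ry":0,"rz":0,"fingers":-0.5},{"tx":0.2,"ty":0,"tz":0,"rx":0,"ry":0,"rz":0,"fingers":-0.5},{"tx":0.2,"ty":0,"tz":0,"rx":0,"ry":0,"rz":0,"fingers":-0.5},{"tx":0.2,"ty":0,"tz":0,"rx":0,"ry":0,"rz":0,"fingers":-0.5},{"tx":0.2,"ty":0,"tz":0,"rx":0,"ry":0,"rz":0,"fingers":-0.5},{"tx":0.2,"ty":0,"tz":0,"rx":0,"ry":0,"rz":0,"fingers":-0.5},{"tx":0.2,"ty":0,"tz":0,"rx":0,"ry":0,"rz":0,"fingers":-0.5},{"tx":0.2,"ty":0,"tz":0,"rx":0,"ry":0,"rz":0,"fingers":-0.5},{"tx":0.2,"ty":0,"tz":0,"rx":0,"ry":0,"rz":0,"fingers":-0.5},{"tx":0.2,"ty":0,"tz":0,"rx":0,"ry":0,"rz":0,"fingers":-0.5},{"tx":0.2,"ty":0,"tz":0,"rx":0,"ry":0,"rz":0,"fingers":-0.5},{"tx":-0.2,"ty":0,"tz":0,"rx":0,"ry":0,"rz":0,"fingers":-0.5},{"tx":-0.3,"ty":0,"tz":-0.3,"rx":0,"ry":0,"rz":0,"fingers":-0.5},{"tx":-0.5,"ty":0,"tz":-0.5,"rx":0,"ry":0,"rz":0,"fingers":-0.5},{"tx":-0.5,"ty":0,"tz":-0.5,"rx":0,"ry":0,"rz":0,"fingers":-0.5},{"tx":-0.5,"ty":0.3,"tz":-0.5,"rx":0,"ry":0,"rz":0,"fingers":-0.5},{"tx":-0.6,"ty":0.3,"tz":0,"rx":0,"ry":0,"rz":0,"fingers":-0.5},{"tx":-0.6,"ty":0.3,"tz":0,"rx":0,"ry":0,"rz":0,"fingers":-0.5},{"tx":-0.6,"ty":0.3,"tz":0,"rx":0,"ry":0,"rz":0,"fingers":-0.5}]' 2>&1 | tail -c 900
python3 - <<'E'
from h import *
for n in ['side','top']:
    d=grab(n); W=cloud(d); W[d['depth']<=0]=9
    if n=='top': cv2.imwrite('pics/t6.png',cv2.resize(d['img'][80:320,150:510],(800,533)))
    for h in pose_heels(d,W):
        q=np.array(h[2][:2])-[.518,.236]; print(n,h,'local',np.round([q@[.964,-.266],q@[.266,.964]],3))
E
```

```text
time_s: 21.2
eef_pos: [0.5079, -0.0665, 0.1062]
eef_rot: [3.142, -0.0, 1.46]
contact_force: [0.8, -0.3, 0.4]
opening: 0.0213
grip_force: 0.0
side ([279.0, 134.0], 118, [0.4486, 0.2592, 0.0214], [0.422, 0.237, 0.014], [0.47, 0.286, 0.026]) local [-0.073  0.004]
top ([208.0, 205.0], 80, [0.5241, 0.2247, 0.0206], [0.506, 0.216, 0.014], [0.543, 0.242, 0.027]) local [ 0.009 -0.009]
```

View pics/t6.png

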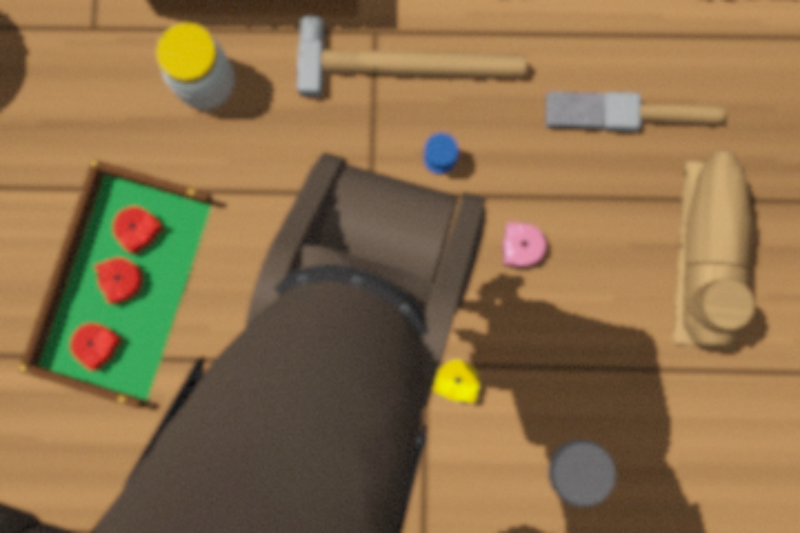

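The picture shows all three red heels flat inside the bay at crop (136,228), (120,280) and (94,345). The spool, look-alikes and other items are unmoved, and the arm is clear.

```bash
python3 -c "
from workcell import robot
print(robot.finish_job())"
```

```text
the job is handed in; nothing more can be done
None
```

All three red heels were pushed flat into the bay, the spool, other items and look-alikes look unmoved in the last picture, and the job was handed in at about 21 s of the 72 s limit.

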